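# Close the tart tin in the break room

## Robot

A 6-joint arm with a two-finger parallel gripper is mounted at the origin on the work surface. World frame = base frame: x ahead of the robot, y to its left, z up, the work surface at z = 0. Lengths are in m, angles in degrees, forces in N, time in s.
With the tool pointing down it reaches from about 0.275 to 0.75 m from the base axis. Payload 10.2 kg.
Tool frame: the origin (TCP) lies between the finger pads; the fingertips stand 11 mm ahead of it and the grasp point (between the pads) lies 8 mm behind it; y points along the fingers, z is the direction in which the jaws open and shut, and the axes are right-handed (so a half turn about y gives the same grasp; the last joint's range is limited). The gripper opens to 85 mm and grips with 20 to 120 N. Pads are 22 mm wide; open, the fingers measure 114 mm over their backs; the gripper's body (76 mm by 85 mm) begins 54 mm behind the grasp point. The pads swing forward as they close: fully open they stand 13 mm farther back than shut.
Start: joints at [-79.492, 17.928, 85.812, -0, 76.261, -12.8], TCP at [0.208, -0.482, 0.215] pointing down, gripper open.
Joint ranges: [-168.41, 168.41], [-55.51, 124.54], [10.69, 146.95], [-70.63, 250.63], [1, 178], [-165.06, 165.06]. Speed limits (degrees/s): [136.94, 136.94, 172.46, 180, 180, 180].

## Interface

Orientations are given as a 3x3 rotation matrix whose columns are the frame's x, y, z axes.
In Python, from station import manip gives the robot as it stands.
- The arm moves only by the tool jog_arm, never from a script. Its argument "increments" is a list of rows, each a list of 5 numbers: the closure, from 0 (fully open) to 1 (shut), then the shift along the world's x, y, z each as a share of 0.15 m, from -1 to 1, then the turn about the world's z as a share of 0.5 rad, from -1 to 1. In form: [[jaw, x, y, z, roll], ...]. A call has 1 to 10 rows; each row is the pose to reach, as a shift and turn from the pose commanded when the call began; what a row does not reach only later rows make up. A row lasts 1/8 s, in which the tool goes at most 62.5 mm and 10.7 degrees, less where a joint would pass 70% of its speed; a pose out of reach is approached as far as the arm can. A call with a number of a shift or a turn outside -1 to 1 is refused whole. A call with a gripper value outside its range is refused whole. The fingers move at their own pace and stop on an object; "squeeze" is the grip in N (left out, the last holds). Time passes only in rows, so rows that repeat a pose let the fingers close. It gives the time, the measured TCP pose, the force and the opening at its end, in the units of the state.
- manip.sense(): the state, without advancing time (a new reading comes with each control period).
- manip.grab_frame(name): name is "side" or "top"; returns a dict with "color" (420x560x3 uint8, red, green, blue), "range_z" (420x560 float32, m along the optical axis (not along the pixel's ray), 0 where there is no reading), "intrinsics" (3x3 intrinsics, pixels), "R" (3x3) and "t" (3): a world point X has camera coordinates R X + t. Camera axes: x right, y down, z forward; pixel columns grow to the right and rows downward; lengths in m; the calibration is good to about 2 mm. A picture is of the moment at which its call begins.
- manip.sign_off(): hands the job in, once; it reports no verdict.
The state is a dict: "time": time; "q": joint angles; "qvel": joint speeds; "joint_torque": joint torques, N m; "position": TCP position; "orientation": TCP orientation; "ft_force": force on the tool from outside, world axes, zero at the start; "moment": the same for the moment, N m; "width": finger opening in m.
Only numpy, scipy, OpenCV 4.12 (cv2) and the standard library are available. Lean on these libraries where they do the work, as an engineer would, in place of code of your own. Each camera call takes 0.05 s, during which the arm holds its last target.

## Task

Two alike pink tins stand on the break-room table with their lids leaning open. Close the one that still has tarts in it: tip its lid over from behind until it drops shut under its own weight, without pressing or carrying it down. Leave the empty tin's lid as it is and the mug standing where it is.

Things in the scene. Friction and masses are not known exactly. Their poses are not given: they have to be found in the camera images.
- tart_box: The pink tin holding five tarts, fixed: open box 130 mm (its x) by 180 mm (its y), 60 mm high. Origin: centre of its underside, on the table. Its x axis points level towards the hinge side, away from the robot, turned up to 40 degrees either way. The hinge line runs along its y at x = +67, z = +60 mm. The open lid's free edge starts at x = +102 mm, 192 mm above the table.
- tart_lid (a joint): That tin's lid angle, rad: 0 shut, 1.57 upright, 1.83 leaning back on its stop, where it starts. A plate 137 mm from hinge to free edge, 188 mm wide, 4 mm thick, 0.18 kg, with a 12 mm lip on the inside. The hinge is free: under 1 N at the edge moves it; below 1.5 it falls shut by itself in under 1 s, above 1.6 it falls back open.
- empty_edge (a point): Middle of the free edge (188 mm long, along the point's y) of the empty tin's open lid, 192 mm above the table. This tin is the same as the other but has nothing in it; it stands beside it, left or right, fixed, its lid leaning open to the same angle. Its box's centre lies 102 mm level from this point, square to the edge, towards the robot.
- mug: White mug, loose, 95 mm high, 80 mm across, handle at its +y side; origin at the centre of its underside, on the table. It stands beyond the tins, near the middle of the table.
There are look-alikes about, which are no part of the job. Leave any red look-alike of the tart_box alone.

How it is judged:
By the outcome, as a careful person would: the job done as asked, in the order asked, and still so for the second after the job is handed in, with the robot touching nothing.
It also fails if it takes over 29 s, if anything falls off the work surface, if the arm or the gripper's body presses on something with over 40 N, if the wrist force passes 120 N, or if a joint passes its speed limit or range.

## Working session

There is one attempt and no reset: what is moved stays moved. The work goes in short steps, Python scripts to look and compute and a tool call to move; the robot and the scene stay as the last step left them, time stands still between calls to the robot, and variables do not carry over. Pictures are saved under pics/ and viewed, and the job is handed in when it is done.

Besides the shell and the picture viewer there is one more tool, called as name([rows], argument=value, ...), one row to a line, values as JSON. jog_arm: Moves the arm, as the interface text tells. Its arguments: {"type":"object","properties":{"increments":{"type":"array"},"squeeze":{"type":"number"}},"required":["increments"]}

```bash
mkdir -p pics; ls; python3 - <<'E'
from station import manip
import cv2,numpy as np
for n in ("top","side"):
    f=manip.grab_frame(n); cv2.imwrite(f"pics/{n}0.png",f["color"][:,:,::-1]); np.savez(f"{n}0.npz",**f)
    print(n,f["intrinsics"].round(1).tolist(),f["R"].round(3).tolist(),f["t"].round(3))
s=manip.sense(); print(s)
E
```

```text
pics
top [[490.7, 0.0, 280.0], [0.0, 490.7, 209.8], [0.0, 0.0, 1.0]] [[0.006, -1.0, -0.003], [-0.988, -0.005, -0.155], [0.155, 0.004, -0.988]] [-0.095  0.549  1.226]
side [[419.9, 0.0, 276.2], [0.0, 419.9, 206.8], [0.0, 0.0, 1.0]] [[-0.868, -0.497, -0.018], [-0.332, 0.605, -0.724], [0.371, -0.622, -0.69]] [0.454 0.294 0.834]
{'time': 0.1, 'q': array([-7.94941253e+01,  1.79560486e+01,  8.58474688e+01,  8.28461164e-04,
        7.62611197e+01, -1.28008214e+01]), 'qvel': array([-0.12301691, -0.12876829, -0.07651707, -0.02354828, -0.00607612,
       -0.02176795]), 'joint_torque': array([ 1.71351039e-03, -4.12904370e+01, -2.60140997e+01, -2.31591357e-04,
        3.06569047e-03, -1.79176183e-06]), 'position': array([ 0.20765861, -0.48193169,  0.21500838]), 'orientation': array([[-9.18401535e-01, -1.91888914e-04,  3.95649572e-01],
       [-3.95649531e-01,  1.11177945e-03, -9.18400900e-01],
       [-2.63644111e-04, -9.99999364e-01, -1.09698071e-03]]), 'ft_force': array([0.08910703, 1.26518645, 0.81105331]), 'moment': array([ 0.00160869, -0.00494833, -0.00101341]), 'width': 0.0853130205157765}
```

View pics/top0.png

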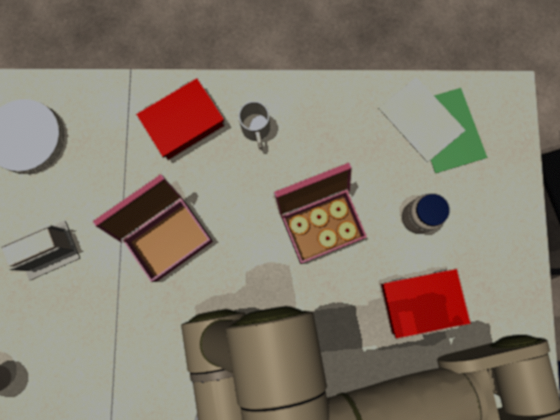

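View pics/side0.png

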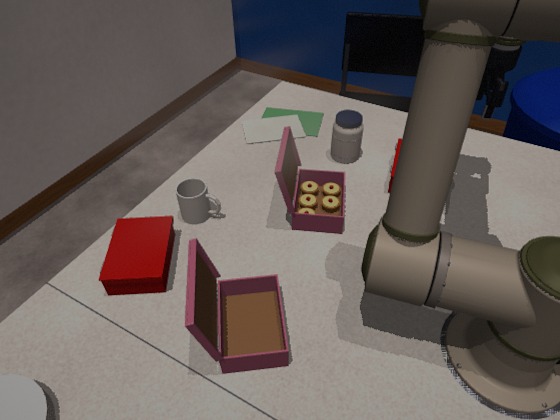

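The top view shows the tart tin centred near pixel (322,225), its lid's free edge running from about (276,190) to (350,167). The empty tin is at (165,235), the mug at (255,120), and a blue jar at (430,212).

```bash
cat > h.py <<'E'
import numpy as np,cv2
def cloud(f):
    K,R,t=f["intrinsics"],f["R"],f["t"];z=f["range_z"]
    v,u=np.mgrid[:z.shape[0],:z.shape[1]]
    c=np.stack([(u-K[0,2])/K[0,0]*z,(v-K[1,2])/K[1,1]*z,z],-1)
    P=(c-t)@R; P[z<=0]=np.nan; return P
E
python3 - <<'E'
from h import *
f=dict(np.load("top0.npz"));g=dict(np.load("side0.npz"))
np.set_printoptions(precision=3,suppress=True)
P=cloud(f)
def obj(name,u0,u1,v0,v1):
    Q=P[v0:v1,u0:u1].reshape(-1,3); return Q[np.isfinite(Q).all(1)]
for n,b in dict(tart=(268,372,158,270),empty=(88,218,170,285)).items():
    Q=obj(n,*b); 
    top=Q[Q[:,2]>0.17]; e=Q[Q[:,2]>0.183]
    c,d=top[:,:2].mean(0),None
    print(n,Q[:,2].max(),len(top))
    r=cv2.minAreaRect(top[:,:2].astype(np.float32)*1000); print(r, cv2.boxPoints(r)/1000)
    body=Q[(Q[:,2]>0.05)&(Q[:,2]<0.066)]
    r=cv2.minAreaRect(body[:,:2].astype(np.float32)*1000); print('body',r)
    print(cv2.boxPoints(r)/1000)
for n,b in dict(mug=(230,285,95,160),jar=(395,455,185,240),red=(375,475,262,342),red2=(130,230,75,162)).items():
    Q=obj(n,*b);Q=Q[(Q[:,2]>0.02)]
    print(n,Q.min(0),Q.max(0),np.median(Q,0))
# side cloud for lid back
S=cloud(g)
for n,(u0,u1,v0,v1) in dict(tart=(270,350,125,235),mug=(170,225,175,225)).items():
    Q=S[v0:v1,u0:u1].reshape(-1,3);Q=Q[Q[:,2]>(0.17 if n=='tart' else .03)]
    print('side',n,Q.min(0),Q.max(0),len(Q)); r=cv2.minAreaRect(Q[:,:2].astype(np.float32)*1000);print(r,cv2.boxPoints(r)/1000)
E
```

```text
tart 0.20042111267931453 561
((596.0647583007812, -168.49378967285156), (21.34713363647461, 188.52676391601562), 22.411544799804688) [[ 0.55  -0.085]
 [ 0.622 -0.26 ]
 [ 0.642 -0.252]
 [ 0.57  -0.077]]
body ((508.837890625, -202.88433837890625), (134.2071075439453, 184.95729064941406), 22.230409622192383)
[[ 0.412 -0.143]
 [ 0.482 -0.314]
 [ 0.606 -0.263]
 [ 0.536 -0.092]]
empty 0.20091905157386683 633
((546.9652099609375, 251.91012573242188), (23.524368286132812, 188.18728637695312), 36.463863372802734) [[0.482 0.321]
 [0.593 0.169]
 [0.612 0.183]
 [0.501 0.335]]
body ((472.03076171875, 196.66302490234375), (135.61732482910156, 180.8631591796875), 36.158817291259766)
[[0.364 0.23 ]
 [0.471 0.084]
 [0.58  0.164]
 [0.473 0.31 ]]
mug [ 0.712 -0.064  0.02 ] [0.828 0.014 0.101] [ 0.785 -0.026  0.07 ]
jar [ 0.494 -0.496  0.02 ] [ 0.583 -0.412  0.148] [ 0.532 -0.444  0.138]
red [ 0.233 -0.56   0.021] [ 0.402 -0.351  0.073] [ 0.316 -0.454  0.064]
red2 [0.686 0.056 0.02 ] [0.903 0.285 0.074] [0.789 0.17  0.064]
side tart [ 0.551 -0.258  0.17 ] [ 0.638 -0.078  0.198] 369
((594.702392578125, -166.31106567382812), (21.407255172729492, 189.65335083007812), 21.784692764282227) [[ 0.55  -0.082]
 [ 0.62  -0.258]
 [ 0.64  -0.25 ]
 [ 0.569 -0.074]]
side mug [ 0.712 -0.063  0.03 ] [0.826 0.085 0.099] 1191
((785.6713256835938, -0.44202423095703125), (138.90602111816406, 102.02995300292969), 62.840980529785156) [[ 0.709 -0.039]
 [ 0.799 -0.086]
 [ 0.863  0.038]
 [ 0.772  0.085]]
```

The jaw axis already lies along the lid's edge (-66.7° against -67.7°), so no turn is needed. The plan is to close the fingers, rise, cross over the tin, come down behind the lid and push along n = -(0.925, 0.38).

jog_arm([
  [1,0,0,0.3,0],
  [1,0,0,0.6,0],
  [1,0.25,0.19,0.6,0],
  [1,0.5,0.38,0.6,0],
  [1,0.75,0.57,0.6,0],
  [1,1,0.76,0.6,0],
  [1,1,0.76,0.6,0],
], squeeze=20)

```text
time: 0.98
position: [0.3594, -0.3664, 0.3053]
orientation: [[-0.917, 0.0, 0.399], [-0.399, 0.001, -0.917], [-0.0, -1.0, -0.0]]
ft_force: [-0.8, -0.2, -0.2]
width: -0.0001
```

jog_arm([
  [1,0.25,0.19,0,0],
  [1,0.5,0.38,0,0],
  [1,0.75,0.57,0,0],
  [1,1,0.76,0,0],
  [1,1,0.76,0,0],
])

```text
time: 1.6
position: [0.5088, -0.2531, 0.3047]
orientation: [[-0.917, -0.001, 0.398], [-0.398, 0.001, -0.917], [0.0, -1.0, -0.001]]
ft_force: [-0.3, -0.5, 0.0]
width: 0.0002
```

jog_arm([
  [1,0.25,0.19,0,0],
  [1,0.5,0.38,0,0],
  [1,0.75,0.57,0,0],
  [1,0.97,0.73,0,0],
  [1,0.97,0.73,0,0],
  [1,0.97,0.73,0,0],
])

```text
time: 2.35
position: [0.6525, -0.1462, 0.3053]
orientation: [[-0.919, -0.001, 0.394], [-0.394, -0.0, -0.919], [0.001, -1.0, -0.0]]
ft_force: [-0.5, -0.7, 0.1]
width: 0.0001
```

```bash
python3 - <<'E'
from station import manip
import cv2,numpy as np
for n in ("top","side"):
    f=manip.grab_frame(n); cv2.imwrite(f"pics/{n}1.png",f["color"][:,:,::-1])
s=manip.sense(); print(s["time"],s["position"],s["ft_force"],s["width"],s["orientation"].round(2))
p=s["position"][:2]-[.509,-.203];print(p@[.925,.38],p@[-.38,.925])
E
```

```text
2.45 [ 0.65240973 -0.14616098  0.30590457] [ 0.13656493  0.16205212 -0.47886312] 3.048272970144763e-06 [[-0.92  0.    0.39]
 [-0.39 -0.   -0.92]
 [ 0.   -1.    0.  ]]
0.15425282957462857 -0.0019196059112291603
```

View pics/side1.png

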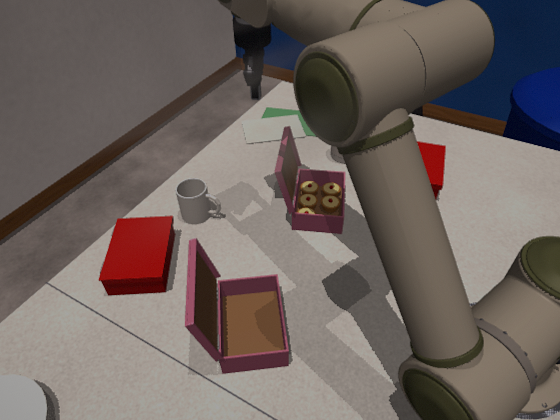

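View pics/top1.png

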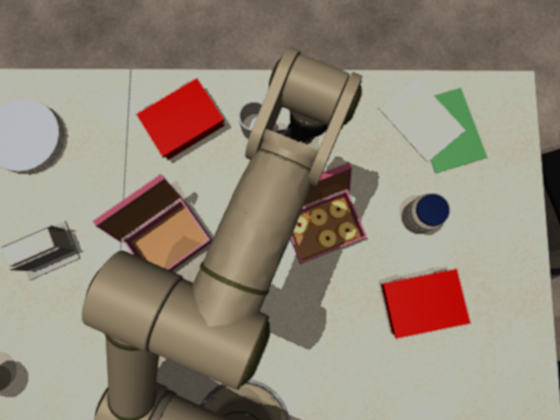

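Side view: the fingertips at (255,97) are behind and above the tart lid, whose edge is at (288,130). Nothing has been disturbed, so I descend and then push.

jog_arm([
  [1,0,0,-0.25,0],
  [1,0,0,-0.5,0],
  [1,0,0,-0.7,0],
  [1,0,0,-0.85,0],
  [1,0,0,-0.85,0],
])

```text
time: 3.08
position: [0.6521, -0.1454, 0.177]
orientation: [[-0.919, -0.003, 0.395], [-0.395, 0.001, -0.919], [0.002, -1.0, -0.002]]
ft_force: [0.2, 0.2, 0.3]
width: 0.0
```

jog_arm([
  [1,-0.06,-0.025,0,0],
  [1,-0.12,-0.05,0,0],
  [1,-0.18,-0.075,0,0],
  [1,-0.24,-0.1,0,0],
  [1,-0.28,-0.115,0,0],
  [1,-0.32,-0.13,0,0],
  [1,-0.32,-0.13,0,0],
])

```text
time: 3.95
position: [0.605, -0.1643, 0.1781]
orientation: [[-0.918, 0.0, 0.395], [-0.395, 0.0, -0.918], [-0.0, -1.0, 0.0]]
ft_force: [-0.3, 0.9, -0.1]
width: -0.0003
```

```bash
python3 - <<'E'
from station import manip
import cv2,numpy as np
f=manip.grab_frame("side"); cv2.imwrite("pics/side2.png",f["color"][:,:,::-1])
s=manip.sense(); print(s["time"],s["position"],s["ft_force"])
p=s["position"][:2]-[.509,-.203];print(p@[.925,.38],p@[-.38,.925])
E
```

```text
4.0 [ 0.60520303 -0.16419846  0.1780728 ] [ 0.57369878 -0.82415254 -0.3325097 ]
0.10373238817756063 -0.0006657254642159427
```

View pics/side2.png

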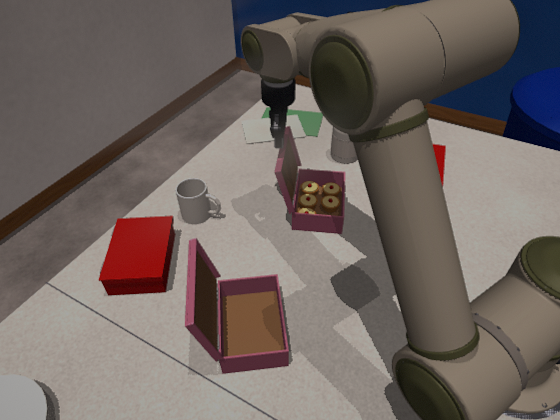

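The fingertips at (279,143) are just behind the lid at about contact. I'll push on gently by 42 mm.

jog_arm([
  [1,-0.04,-0.016,0,0],
  [1,-0.08,-0.033,0,0],
  [1,-0.12,-0.05,0,0],
  [1,-0.16,-0.066,0,0],
  [1,-0.2,-0.082,0,0],
  [1,-0.23,-0.095,0,0],
  [1,-0.26,-0.107,0,0],
  [1,-0.26,-0.107,0,0],
])

```text
time: 5.0
position: [0.5668, -0.1799, 0.181]
orientation: [[-0.918, 0.004, 0.396], [-0.396, -0.001, -0.918], [-0.003, -1.0, 0.002]]
ft_force: [-2.1, 5.6, 17.2]
width: 0.0003
```

```bash
python3 - <<'E'
from station import manip
import cv2,numpy as np
f=manip.grab_frame("side"); cv2.imwrite("pics/side3.png",f["color"][:,:,::-1])
s=manip.sense(); print(s["time"],s["position"],s["ft_force"])
p=s["position"][:2]-[.509,-.203];print(p@[.925,.38],p@[-.38,.925])
E
```

```text
5.05 [ 0.56694523 -0.17981872  0.18101993] [-2.63768022  5.31326142 17.76028996]
0.06240822581717471 -0.0005765080601415684
```

View pics/side3.png

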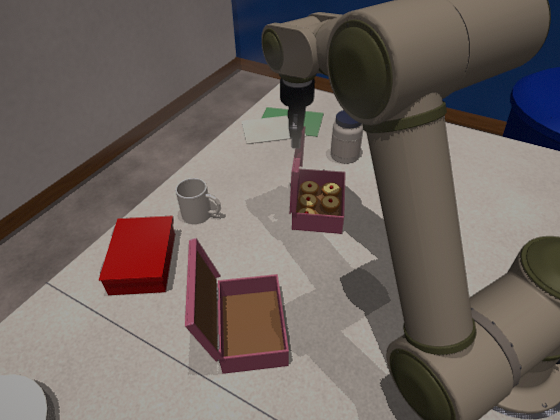

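The tool is being pushed up with 17 N, so something is bearing on the lid's edge. I'll look closer before moving.

```bash
python3 - <<'E'
from station import manip
from h import *
f=manip.grab_frame("side"); np.savez("side3.npz",**f)
c=f["color"][60:240,230:370,::-1]; cv2.imwrite("pics/side3z.png",cv2.resize(c,None,fx=3.3,fy=3.3,interpolation=cv2.INTER_CUBIC))
P=cloud(f)
d=P-[.509,-.203,0]; n=d[...,:2]@[.925,.38]; m=d[...,:2]@[-.38,.925]
np.set_printoptions(precision=0,suppress=True,linewidth=200)
for v in range(80,200,5):
    print(v,[(u,int(n[v,u]*1e3),int(m[v,u]*1e3),int(P[v,u,2]*1e3)) for u in (285,290,294,297,300,304,308)])
s=manip.sense();print(s["ft_force"],s["time"],s["moment"])
E
```

```text
80 [(285, 85, 25, 383), (290, 73, 39, 390), (294, 65, 38, 390), (297, 59, 39, 391), (300, 53, 38, 391), (304, 45, 35, 390), (308, 37, 33, 389)]
85 [(285, 86, 23, 370), (290, 75, 27, 373), (294, 66, 29, 374), (297, 60, 30, 375), (300, 53, 29, 375), (304, 45, 24, 373), (308, 37, 20, 371)]
90 [(285, 85, 26, 360), (290, 74, 34, 366), (294, 65, 37, 367), (297, 59, 35, 367), (300, 53, 33, 366), (304, 45, 32, 366), (308, 37, 24, 362)]
95 [(285, 85, 29, 350), (290, 74, 34, 354), (294, 65, 35, 355), (297, 59, 34, 355), (300, 53, 33, 355), (304, 44, 29, 353), (308, 36, 24, 351)]
100 [(285, 85, 30, 339), (290, 74, 34, 342), (294, 65, 34, 342), (297, 58, 37, 345), (300, 52, 35, 344), (304, 44, 31, 342), (308, 36, 24, 338)]
105 [(285, 151, -525, 3), (290, 73, 36, 331), (294, 65, 35, 331), (297, 58, 34, 331), (300, 52, 36, 332), (304, 44, 32, 331), (308, 67, -538, 1)]
110 [(285, 146, -488, 5), (290, 76, 10, 304), (294, 65, 37, 320), (297, 58, 37, 321), (300, 52, 30, 317), (304, 46, -6, 295), (308, 65, -506, 0)]
115 [(285, 143, -461, 1), (290, 75, 18, 296), (294, 64, 37, 308), (297, 58, 33, 306), (
[... 1723 characters left out ...]
58, 92, 184), (297, 51, 92, 185), (300, 57, -89, 36), (304, 46, -89, 37), (308, 34, -88, 39)]
180 [(285, 102, -103, 2), (290, 87, -108, 0), (294, 57, 94, 171), (297, 50, 94, 172), (300, 56, -87, 20), (304, 45, -88, 20), (308, 34, -89, 20)]
185 [(285, 99, -84, 0), (290, 85, -81, 3), (294, 57, 92, 155), (297, 50, 94, 157), (300, 56, -80, 7), (304, 43, -54, 30), (308, 31, -50, 34)]
190 [(285, 97, -62, 0), (290, 83, -66, -2), (294, 57, 94, 141), (297, 59, -15, 44), (300, 54, -58, 7), (304, 41, -36, 27), (308, 30, -36, 29)]
195 [(285, 95, -42, -1), (290, 67, 91, 121), (294, 57, 94, 124), (297, 58, -11, 29), (300, 52, -37, 7), (304, 39, -14, 29), (308, 28, -14, 30)]
[-2.  5. 17.] 5.1 [ 1.  1. -0.]
```

View pics/side3z.png

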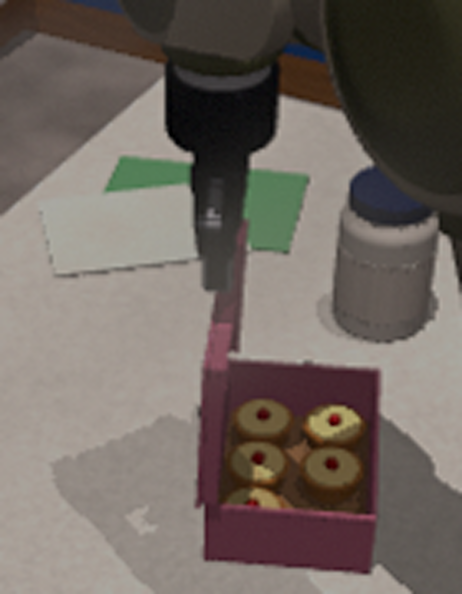

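```bash
python3 - <<'E'
from h import *
f=dict(np.load("side3.npz"))
K,R,t=f["intrinsics"],f["R"],f["t"]
def pr(X):
    c=K@(R@np.array(X)+t);return (c[:2]/c[2]).round(1)
for T in ([.6524,-.1462,.306],[.6052,-.1642,.178],[.5669,-.1798,.181]):
    print([ (dz,pr([T[0],T[1],T[2]+dz/1e3]).tolist()) for dz in (20,10,0,-11)])
for n in (1,2):
    c=cv2.imread(f"pics/side{n}.png"); 
    c=c[50:180,220:330]; cv2.imwrite(f"pics/z{n}.png",cv2.resize(c,None,fx=4,fy=4,interpolation=cv2.INTER_CUBIC))
E
```

```text
[(20, [256.2, 96.6]), (10, [256.4, 100.7]), (0, [256.6, 104.6]), (-11, [256.9, 108.9])]
[(20, [279.2, 145.4]), (10, [279.3, 148.8]), (0, [279.3, 152.1]), (-11, [279.4, 155.7])]
[(20, [296.1, 145.5]), (10, [296.1, 148.8]), (0, [296.0, 152.2]), (-11, [295.9, 155.8])]
```

View pics/z1.png

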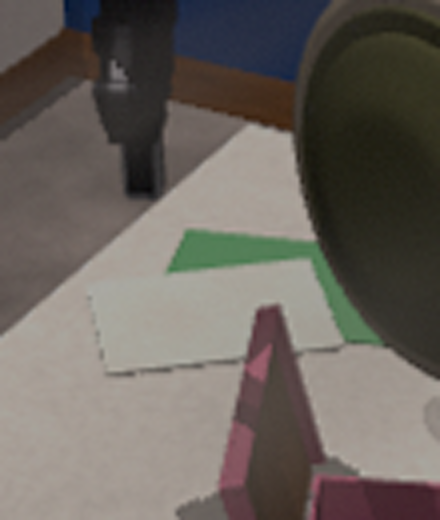

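View pics/z2.png

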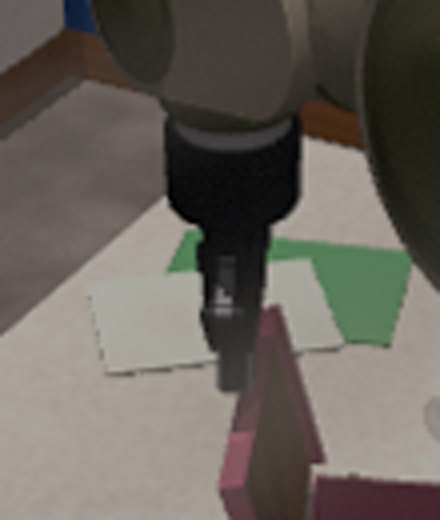

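The images put the shut fingertips about 12–15 mm above the TCP, not 11 mm below it. So the tip rode onto the lid's edge at z≈0.197, with the lid near upright. I'll lift straight up to unload it and look again.

jog_arm([
  [1,-0.0,0,0.06,0],
  [1,0,0,0.15,0],
  [1,0,0,0.3,0],
  [1,0,0,0.3,0],
  [1,0,0,0.3,0],
  [1,0,0,0.3,0],
  [1,0,0,0.3,0],
  [1,0,0,0.3,0],
])

```text
time: 6.1
position: [0.5662, -0.1802, 0.2228]
orientation: [[-0.918, -0.0, 0.396], [-0.396, 0.0, -0.918], [0.0, -1.0, -0.0]]
ft_force: [1.0, -0.7, 0.4]
width: -0.0002
```

```bash
python3 - <<'E'
from station import manip
from h import *
f=manip.grab_frame("side"); cv2.imwrite("pics/side4.png",f["color"][:,:,::-1])
s=manip.sense(); print(s["time"],s["position"],s["ft_force"])
E
```

```text
6.15 [ 0.56617959 -0.18023718  0.22283017] [ 0.142667    0.31465688 -0.07677301]
```

View pics/side4.png

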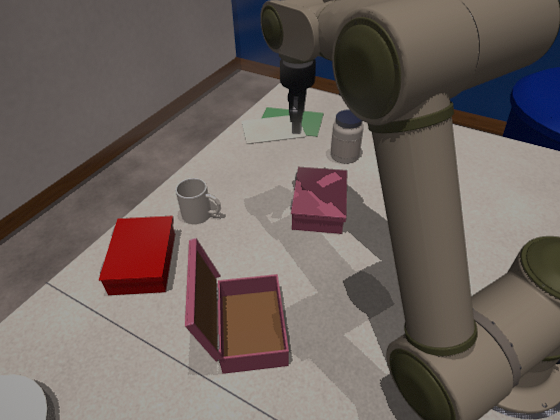

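The tart lid has dropped shut (pink lid at about (320,198)), and the mug and the empty tin look unmoved. I'll check the numbers before handing in.

```bash
python3 - <<'E'
from station import manip
from h import *
np.set_printoptions(precision=3,suppress=True)
g0=dict(np.load("side0.npz")); f=manip.grab_frame("side"); A,B=cloud(g0),cloud(f)
d=B-[.509,-.203,0]; n=d[...,:2]@[.925,.38]; m=d[...,:2]@[-.38,.925]
k=(abs(n)<.062)&(abs(m)<.085)&(B[...,2]<.16)
print("lid z",np.percentile(B[k][:,2],[2,50,98]))
M=np.c_[n[k],m[k],np.ones(k.sum())];print("plane",np.linalg.lstsq(M,B[k][:,2],rcond=None)[0])
for nm,(u0,u1,v0,v1) in dict(mug=(176,222,178,224),empty=(185,290,238,370)).items():
    a,b=A[v0:v1,u0:u1].reshape(-1,3),B[v0:v1,u0:u1].reshape(-1,3)
    print(nm,a[a[:,2]>.03].mean(0),b[b[:,2]>.03].mean(0))
s=manip.sense();print(s["time"],s["ft_force"],s["qvel"])
E
```

```text
lid z [0.062 0.065 0.068]
plane [ 0.002 -0.003  0.065]
mug [ 0.778 -0.02   0.068] [ 0.778 -0.02   0.068]
empty [0.51  0.234 0.107] [0.509 0.234 0.107]
6.2 [ 0.115 -0.337  0.377] [ 0.008 -0.103 -0.142 -0.03   0.046  0.109]
```

```bash
python3 -c "
from station import manip
print(manip.sign_off())"
```

```text
the job is handed in; nothing more can be done
None
```

The tart tin is shut. I brought the closed fingers down behind its lid and tipped the lid to about upright. When I lifted the fingers clear, it fell shut by itself.

**Flaw:** near upright, the fingertips ended up on the lid's free edge instead of behind it, pressing down with about 17 N. In the images they sit about 12–15 mm above the reported TCP, not 11 mm below it. I raised the arm straight up, and the lid was free when it dropped. That short downward press on the upright edge was not intended.

**Last checks, taken at 6.2 s just before handing in:**
- **Lid:** flat to within 0.2°, with its surface at z ≈ 0.065 m.
- **Mug and empty tin:** both within 1 mm of where they started, and the empty tin's lid is still open.
- **Robot:** clear of everything, with under 1 N on the tool.

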